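# Stack two culture dishes, pressing each one home

### The job

Stack the two culture dishes on the blue sprung seat of the stand: first the dish with the pink jelly (crimson sticker), centred on the seat; let go of it and press down on its lid until you feel the seat give by several millimetres, to be sure it lies flat. Only then centre the dish with the yellow jelly (yellow sticker) on top of it, let go, press the stack down the same way, and leave the two lying flat with the seat sprung back up.

Things in the scene. Friction and masses are not known exactly. Their poses are not given: they have to be found in the camera images.
- pink_dish_center (a point): closed round clear petri dish with pink jelly inside and a flat fixed lid with a flat round crimson sticker, 22 mm across, at its middle; loose. Lid 60 mm across (from 4 mm above its underside up to the top), foot 56 mm across, 15 mm high in all, about 20 to 30 g; grasp it from above across the lid. The point is its centre, half-way up (7.5 mm above its underside); z is up, any yaw is alike. It starts flat on the worktop
- yellow_dish_center (a point): closed round clear petri dish with pale yellow jelly inside and a flat fixed lid with a flat round deep yellow sticker, 22 mm across, at its middle; loose. Lid 60 mm across (from 4 mm above its underside up to the top), foot 56 mm across, 15 mm high in all, about 20 to 30 g; grasp it from above across the lid. The point is its centre, half-way up (7.5 mm above its underside); z is up, any yaw is alike. It starts flat on the worktop
- seat_top (a point): centre of the top face of the stand's seat: a flat blue disc 54 mm across with a thin white ring on it, 50 mm above the worktop, narrower than a dish, without a rim. The fixed stand below has a round pale aluminium foot 90 mm across and 13 mm high and a sleeve 40 mm across up to 32 mm. The point moves with the seat; z is up
- seat (a joint): how far the sprung seat is pressed down, in m: 0 at rest (top), 0.008 at its lower stop. It stays at 0 under the dishes' weight, begins to give at about 2 N, takes about 4.6 N at 0.003 and 8.6 N at 0.008, and springs back by itself
There are look-alikes about, which are no part of the job. Leave any brown or green look-alike of the part that bears pink_dish_center alone.

How it is judged:
By the outcome, as a careful person would: the job done as asked, in the order asked, and still so for the second after the job is handed in, with the robot touching nothing.
It also fails if it takes over 72 s, if anything falls off the work surface, if the arm or the gripper's body presses on something with over 40 N, if the wrist force passes 120 N, or if a joint passes its speed limit or range.

### The arm

A 6-joint arm with a two-finger parallel gripper is mounted at the origin on a cart in front of the work surface, level with it; the furniture and walls round the work are solid. World frame = base frame: x ahead of the robot, y to its left, z up, the work surface at z = 0. Lengths are in m, angles in rad, forces in N, time in s.
With the tool pointing down it reaches from about 0.35 to 0.975 m from the base axis. Payload 4.9 kg.
Tool frame: the origin (TCP) lies midway between the tips of the shut fingers; the grasp point (between the pads) lies 19 mm behind it; z points along the fingers, y is the line along which they close (so a half turn about z gives the same grasp; the last joint's range is limited). The gripper opens to 85 mm and grips with 20 to 120 N. Pads are 22 mm wide; open, the fingers measure 114 mm over their backs; the gripper's body (76 mm by 85 mm) begins 54 mm behind the grasp point. The pads swing forward as they close: fully open they stand 13 mm farther back than shut.
Start: joints at [1.02, 0.053, 1.613, -0, 1.476, -0.119], TCP at [0.262, 0.568, 0.231] pointing down, gripper open.
Joint ranges: [-3.01, 3.01], [-1.01, 2.22], [0.06, 2.58], [-1.02, 4.17], [0.09, 2.62], [-3.14, 3.14]. Speed limits (rad/s): [2.57, 2.57, 3.14, 3.14, 3.14, 3.14].

### API

Orientations are given as a unit quaternion [w, x, y, z].
In Python, from plant import manip gives the robot as it stands.
- The arm moves only by the tool carry_out, never from a script. Its argument "moves" is a list of rows, each a list of 7 numbers: the opening, from 0 (shut) to 1 (fully open), then the shift along the tool's x, y, z normalised to -1 to 1, where 1 is 0.4 m, then the turn, a rotation vector about the tool's x, y, z normalised to -1 to 1, where 1 is 0.5 rad. In form: [[grip, dx, dy, dz, rx, ry, rz], ...]. A call has 1 to 8 rows; each row is the pose to reach, as a shift and turn from the pose commanded when the call began, along the tool's axes at that moment; what a row does not reach only later rows make up. A row lasts 1/12 s, in which the tool goes at most 41.7 mm and 7.16 degrees, less where a joint would pass 70% of its speed; a pose out of reach is approached as far as the arm can. A call with a number of a shift or a turn outside -1 to 1 is refused whole. A call with a gripper value outside its range is refused whole. The fingers move at their own pace and stop on an object; the grip force is fixed at half the most. Time passes only in rows, so rows that repeat a pose let the fingers close. It gives the time, the measured TCP pose, the force and the opening at its end, in the units of the state.
- manip.state(): the state, without advancing time (a new reading comes with each control period).
- manip.grab_frame(name): name is "scene" or "top" or "wrist"; returns the picture (400x640x3 uint8, red, green, blue); there is no depth.
- manip.camera_info(name): a dict with "intrinsics" (3x3 intrinsics, pixels), "extrinsics" (4x4, takes a point from world to camera coordinates). Camera axes: x right, y down, z forward; pixel columns grow to the right and rows downward; lengths in m; the calibration is good to about 2 mm. A picture is of the moment at which its call begins: read the wrist's pose just before it. camera_info takes no time and is no camera call; for the wrist camera it gives the pose at the moment of the call.
- manip.job_done(): hands the job in, once; it reports no verdict.
The state is a dict: "time": time; "joint_pos": joint angles; "joint_vel": joint speeds; "joint_efforts": joint torques, N m; "tool_pos": TCP position; "tool_rot": TCP orientation; "contact_force": force on the tool from outside, world axes, zero at the start; "ft_torque": the same for the moment, N m; "gripper_width": opening from 0.0 (shut) to 1.0 (fully open).
Only numpy, scipy, OpenCV 4.12 (cv2) and the standard library are available. Lean on these libraries where they do the work, as an engineer would, in place of code of your own. Each camera call takes 0.05 s, during which the arm holds its last target. There are 200 camera calls.

## Working session

There is one attempt and no reset: what is moved stays moved. The work goes in short steps, Python scripts to look and compute and a tool call to move; the robot and the scene stay as the last step left them, time stands still between calls to the robot, and variables do not carry over. Pictures are saved under pics/ and viewed, on a budget of 10 in all, crops included, one or two more only if the job needs it, and the job is handed in when it is done.

Besides the shell and the picture viewer there is one more tool, called after "Call:" as name([rows], argument=value, ...), one row to a line, values as JSON. carry_out: Moves the arm, as the interface text tells. Scaled input: -1 to 1 covers 0.4 m each way for a shift and 0.5 rad each way for a turn. Its arguments: {"type":"object","properties":{"moves":{"type":"array"}},"required":["moves"]}

```bash
mkdir -p pics; ls; python3 - <<'E'
from plant import manip
import cv2,numpy as np
for n in("top","scene"):
    f=manip.grab_frame(n); cv2.imwrite(f"pics/{n}0.png",f[:,:,::-1])
    print(n,manip.camera_info(n))
s=manip.state();print(s)
E
```

```text
pics
top {'intrinsics': array([[404.77833762,   0.        , 317.18989903],
       [  0.        , 404.77833762, 200.44645941],
       [  0.        ,   0.        ,   1.        ]]), 'extrinsics': array([[ 3.36969246e-02, -9.99432009e-01,  4.20863402e-04,
        -2.88476032e-01],
       [-9.70549147e-01, -3.28236068e-02, -2.38656584e-01,
         4.35569449e-01],
       [ 2.38534843e-01,  7.63352430e-03, -9.71103938e-01,
         8.28287099e-01],
       [ 0.00000000e+00,  0.00000000e+00,  0.00000000e+00,
         1.00000000e+00]])}
scene {'intrinsics': array([[468.10984889,   0.        , 320.44706706],
       [  0.        , 468.10984889, 196.93477029],
       [  0.        ,   0.        ,   1.        ]]), 'extrinsics': array([[ 0.66017652, -0.75108746, -0.00588128, -0.5045284 ],
       [-0.43611316, -0.37692786, -0.8171479 ,  0.13042091],
       [ 0.61153273,  0.54202676, -0.57639805,  0.79895884],
       [ 0.        ,  0.        ,  0.        ,  1.        ]])}
{'time': 0.1, 'joint_pos': array([ 1.02003367e+00,  5.33278264e-02,  1.61417794e+00,  3.04544250e-05,
        1.47602657e+00, -1.19000172e-01]), 'joint_vel': array([ 0.00132198, -0.00219104, -0.00325273, -0.00075816,  0.00030684,
       -0.00119367]), 'joint_efforts': array([ 8.21790927e-04, -3.94903457e+01, -3.71363318e+01,  3.13789349e-05,
        3.91094713e-03,  3.11118708e-05]), 'tool_pos': array([0.2612318 , 0.56715013, 0.23015035]), 'tool_rot': array([-3.33061077e-04,  2.14209617e-01,  9.76787233e-01, -9.10985200e-04]), 'contact_force': array([-0.33989623, -0.20793332,  0.22057157]), 'ft_torque': array([ 0.01497416, -0.02078702, -0.02042983]), 'gripper_width': 1.0009385284795944}
```

View pics/top0.png

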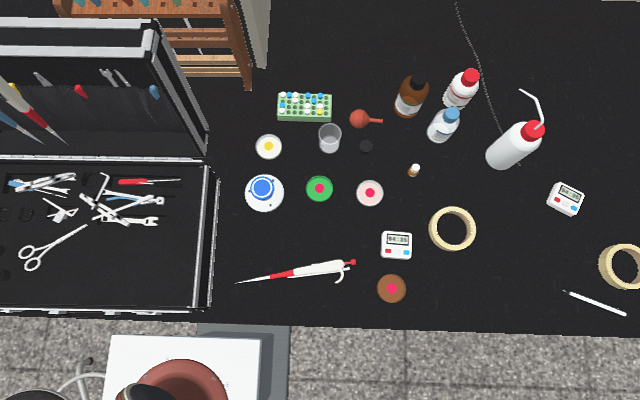

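View pics/scene0.png

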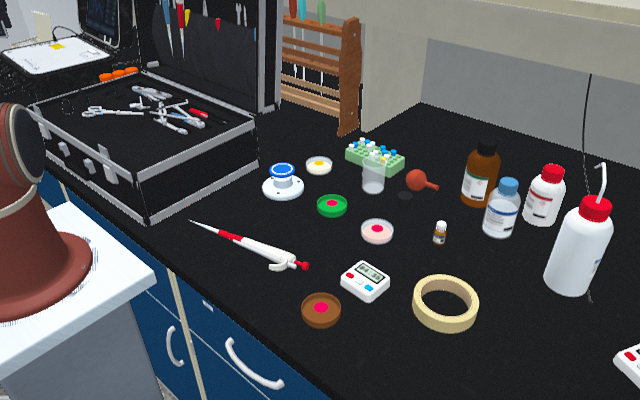

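Top view: pink dish at (370,193), yellow dish at (268,147), seat at (262,188). The green (319,188) and brown (391,288) dishes are look-alikes. Toolbox wall to the left of the seat, at about column 215.

```bash
cat > h.py <<'E'
from plant import manip
import cv2,numpy as np
def ray(ci,u,v,z):
    K,E=ci["intrinsics"],ci["extrinsics"]; R,t=E[:3,:3],E[:3,3]
    c=-R.T@t; d=R.T@np.linalg.solve(K,[u,v,1.]); return c+d*(z-c[2])/d[2]
def blob(f,hue,box,smin=110,vmin=60):
    h=cv2.cvtColor(f,cv2.COLOR_RGB2HSV).astype(int); lo,hi=hue
    H=h[...,0]; m=((H>=lo)&(H<=hi)) if lo<=hi else ((H>=lo)|(H<=hi))
    m=(m&(h[...,1]>smin)&(h[...,2]>vmin)).astype(np.uint8)
    x0,y0,x1,y1=box; k=np.zeros_like(m); k[y0:y1,x0:x1]=m[y0:y1,x0:x1]
    n,l,s,c=cv2.connectedComponentsWithStats(k)
    i=1+np.argmax(s[1:,4]); ct=max(cv2.findContours((l==i).astype(np.uint8),0,1)[0],key=cv2.contourArea)
    r=cv2.minEnclosingCircle(ct); hull=cv2.moments(cv2.convexHull(ct))
    return hull["m10"]/hull["m00"],hull["m01"]/hull["m00"],r[1],s[i,4]
PINK=(165,178);YEL=(20,32);BLUE=(100,118)
def pose(ref=None):
    s=manip.state(); print("t",round(s["time"],2),"tcp",s["tool_pos"].round(4),"q",s["tool_rot"].round(4),"F",s["contact_force"].round(2),"w",round(s["gripper_width"],3),"J",s["joint_pos"].round(2)); return s
def togo(s,p):
    from scipy.spatial.transform import Rotation as R
    q=s["tool_rot"]; return R.from_quat([*q[1:],q[0]]).inv().apply(np.array(p)-s["tool_pos"])/0.4
E
python3 - <<'E'
from h import *
B={"top":[("pink",PINK,(355,178,385,208),.015),("yel",YEL,(255,133,282,160),.015),("seat",BLUE,(243,170,280,205),.05)],
"scene":[("pink",PINK,(360,215,392,242),.015),("yel",YEL,(305,155,330,172),.015),("seat",BLUE,(262,158,300,180),.05)]}
for n in B:
    f=cv2.imread(f"pics/{n}0.png")[:,:,::-1]; ci=manip.camera_info(n)
    for o,h,b,z in B[n]:
        r=blob(np.ascontiguousarray(f),h,b); print(n,o,np.round(r,1),ray(ci,r[0],r[1],z).round(4))
f=cv2.imread("pics/top0.png");ci=manip.camera_info("top")
for u,v in [(215,170),(205,310),(319,188),(330,135),(280,105),(240,282)]: print(u,v,ray(ci,u,v,0.02).round(3))
s=pose()
print(manip.camera_info("wrist"))
E
```

```text
top pink [369.5 192.2   4.6  68. ] [ 0.4777 -0.3921  0.015 ]
top yel [268.  145.5   4.3  59. ] [ 0.5834 -0.1533  0.015 ]
top seat [261.5 187.2   8.2 210. ] [ 0.4717 -0.15    0.05  ]
scene pink [376.7 228.    5.5  66. ] [ 0.4772 -0.3917  0.015 ]
scene yel [318.6 162.5   4.5  35. ] [ 0.5831 -0.1537  0.015 ]
scene seat [281.6 169.6  13.  270. ] [ 0.4682 -0.153   0.05  ]
215 170 [ 0.517 -0.036  0.02 ]
205 310 [ 0.206 -0.044  0.02 ]
319 188 [ 0.482 -0.276  0.02 ]
330 135 [ 0.613 -0.298  0.02 ]
280 105 [ 0.686 -0.176  0.02 ]
240 282 [ 0.267 -0.113  0.02 ]
t 0.1 tcp [0.2612 0.5672 0.2302] q [-3.000e-04  2.142e-01  9.768e-01 -9.000e-04] F [-0.34 -0.21  0.22] w 1.001 J [ 1.02  0.05  1.61  0.    1.48 -0.12]
{'intrinsics': array([[283.3048675 ,   0.        , 315.26139813],
       [  0.        , 283.3048675 , 196.83744283],
       [  0.        ,   0.        ,   1.        ]]), 'extrinsics': array([[ 0.41811541,  0.90839107, -0.00227351, -0.62310927],
       [ 0.87585791, -0.40247465,  0.26624627, -0.03539527],
       [ 0.2409407 , -0.11331294, -0.96390236,  0.38016128],
       [ 0.        ,  0.        ,  0.        ,  1.        ]])}
```

```bash
python3 - <<'E'
from h import *
ci=manip.camera_info("scene"); ct=manip.camera_info("top")
print("box corner base",ray(ci,148,222,0).round(3))
for z in (.05,.1,.15): print(z,"scene top corner",ray(ci,144,157,z).round(3),"top cam",ray(ct,205,308,z).round(3),"lid hinge top",ray(ct,207,157,z).round(3), "scene",ray(ci,258,118,z).round(3))
for z in (.2,.3,.4): print(z,"lid top front",ray(ct,150,50,z).round(3), "outer", ray(ct,157,25,z).round(3))
for z in(0,.04):print("rack near edge",ray(ct,278,122,z).round(3),ray(ct,332,119,z).round(3))
for z in (0,.02): print("timer",[ray(ct,*p,z).round(3)[:2] for p in((382,232),(411,232),(382,258))])
E
```

```text
box corner base [ 0.216 -0.034  0.   ]
0.05 scene top corner [0.309 0.111 0.05 ] top cam [ 0.211 -0.051  0.05 ] lid hinge top [ 0.538 -0.023  0.05 ] scene [0.602 0.066 0.05 ]
0.1 scene top corner [0.269 0.026 0.1  ] top cam [ 0.212 -0.065  0.1  ] lid hinge top [ 0.52  -0.038  0.1  ] scene [ 0.534 -0.015  0.1  ]
0.15 scene top corner [ 0.23  -0.059  0.15 ] top cam [ 0.214 -0.078  0.15 ] lid hinge top [ 0.502 -0.053  0.15 ] scene [ 0.466 -0.095  0.15 ]
0.2 lid top front [0.705 0.067 0.2  ] outer [0.762 0.06  0.2  ]
0.3 lid top front [0.638 0.018 0.3  ] outer [0.688 0.012 0.3  ]
0.4 lid top front [ 0.572 -0.031  0.4  ] outer [ 0.613 -0.036  0.4  ]
rack near edge [ 0.651 -0.172  0.   ] [ 0.663 -0.302  0.   ]
rack near edge [ 0.632 -0.176  0.04 ] [ 0.644 -0.301  0.04 ]
timer [array([ 0.389, -0.423]), array([ 0.392, -0.488]), array([ 0.331, -0.422])]
timer [array([ 0.386, -0.419]), array([ 0.388, -0.484]), array([ 0.329, -0.419])]
```

Call:
carry_out([
  [1,-0.55,-0.6,-0.125,0,0,-0.86],
  [1,-0.55,-0.6,-0.125,0,0,-0.86],
  [1,-0.55,-0.6,-0.125,0,0,-0.86],
  [1,-0.55,-0.6,-0.125,0,0,-0.86],
  [1,-0.55,-0.6,-0.125,0,0,-0.86],
  [1,-0.55,-0.6,-0.125,0,0,-0.86],
  [1,-0.55,-0.6,-0.125,0,0,-0.86],
  [1,-0.55,-0.6,-0.125,0,0,-0.86],
])

```text
time: 0.77
tool_pos: [0.3608, 0.2555, 0.2812]
tool_rot: [0.0, 0.001, 1.0, -0.0]
contact_force: [0.3, 0.4, 0.7]
gripper_width: 0.998
```

Call:
carry_out([
  [1,-0.1,-0.81,0,0,0,0],
  [1,-0.1,-0.81,0,0,0,0],
  [1,-0.1,-0.81,0,0,0,0],
  [1,-0.1,-0.81,0,0,0,0],
  [1,-0.1,-0.81,0,0,0,0],
  [1,-0.1,-0.81,0,0,0,0],
  [1,-0.1,-0.81,0,0,0,0],
  [1,-0.1,-0.81,0,0,0,0],
])

```text
time: 1.43
tool_pos: [0.3998, -0.069, 0.281]
tool_rot: [0.0, 0.002, 1.0, -0.0]
contact_force: [0.6, -0.9, -0.4]
gripper_width: 0.998
```

Call:
carry_out([
  [1,0,-0.22,0,0,0,0],
  [1,0,-0.22,0,0,0,0],
  [1,0,-0.22,0,0,0,0],
  [1,0,-0.22,0,0,0,0],
  [1,0,-0.22,0,0,0,0],
])

```text
time: 1.85
tool_pos: [0.4, -0.1541, 0.2808]
tool_rot: [-0.0, 0.001, 1.0, 0.001]
contact_force: [0.1, 0.8, 0.6]
gripper_width: 0.996
```

```bash
python3 - <<'E'
from h import *
s=pose(); ci=manip.camera_info("wrist"); f=manip.grab_frame("wrist"); cv2.imwrite("pics/w1.png",f[:,:,::-1])
E
```

```text
t 1.85 tcp [ 0.4    -0.1541  0.2808] q [-4.0e-04  1.3e-03  1.0e+00  6.0e-04] F [0.14 0.78 0.56] w 0.996 J [-0.54 -0.47  1.98  0.    1.63 -2.11]
```

View pics/w1.png

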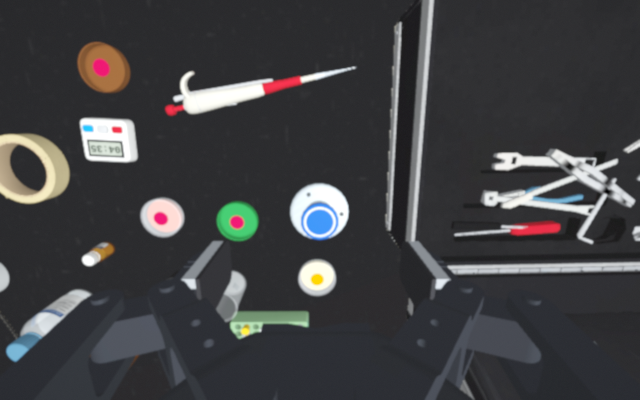

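Wrist view: seat disc at about (319,222), yellow sticker (317,279), pink sticker (161,218), green look-alike (237,222). I'll measure all three from this view.

```bash
python3 - <<'E'
from h import *
ci=manip.camera_info("wrist"); f=np.ascontiguousarray(cv2.imread("pics/w1.png")[:,:,::-1])
for o,h,b,z in [("pink",PINK,(145,200,178,236),.015),("yel",YEL,(300,260,336,296),.015),("seat",BLUE,(295,198,345,245),.05)]:
    r=blob(f,h,b); print(o,np.round(r,1),ray(ci,r[0],r[1],z).round(4), (r[2]*(-z+0.424)/283).round(4))
print("blue full",[ (c:=cv2.minEnclosingCircle(max(cv2.findContours(((f[...,2].astype(int)-f[...,0]>50)*255).astype(np.uint8)[198:245,295:345],0,1)[0],key=cv2.contourArea))), ray(ci,c[0][0]+295,c[0][1]+198,.05).round(4)])
E
```

```text
Traceback (most recent call last):
AttributeError: 'float' object has no attribute 'round'
```

```bash
python3 - <<'E'
from h import *
ci=manip.camera_info("wrist"); f=np.ascontiguousarray(cv2.imread("pics/w1.png")[:,:,::-1])
for o,h,b,z in [("pink",PINK,(145,200,178,236),.015),("yel",YEL,(300,260,336,296),.015),("seat",BLUE,(295,198,345,245),.05)]:
    r=blob(f,h,b); print(o,np.round(r,1),ray(ci,r[0],r[1],z).round(4), r[2]*(-z+0.424)/283)
print("blue full",[ (c:=cv2.minEnclosingCircle(max(cv2.findContours(((f[...,2].astype(int)-f[...,0]>50)*255).astype(np.uint8)[198:245,295:345],0,1)[0],key=cv2.contourArea))), ray(ci,c[0][0]+295,c[0][1]+198,.05).round(4)])
E
```

```text
pink [160.3 218.1   7.  136. ] [ 0.4794 -0.3918  0.015 ] 0.010085921782908085
yel [316.5 279.    5.9 106. ] [ 0.5849 -0.1521  0.015 ] 0.008458134299032258
seat [319.3 221.6  12.7 487. ] [ 0.4723 -0.1485  0.05  ] 0.016823884411329936
blue full [((24.16506004333496, 23.184337615966797), 19.20259666442871), array([ 0.4716, -0.1487,  0.05  ])]
```

Call:
carry_out([
  [1,-0.197,-0.595,0.3,0,0,0],
  [1,-0.197,-0.595,0.3,0,0,0],
  [1,-0.197,-0.595,0.3,0,0,0],
  [1,-0.197,-0.595,0.3,0,0,0],
  [1,-0.197,-0.595,0.3,0,0,0],
  [1,-0.197,-0.595,0.3,0,0,0],
  [1,-0.197,-0.595,0.38,0,0,0],
  [1,-0.197,-0.595,0.38,0,0,0],
])

```text
time: 2.57
tool_pos: [0.4782, -0.3914, 0.1233]
tool_rot: [-0.003, 0.0, 1.0, 0.003]
contact_force: [-1.4, 1.1, -2.5]
gripper_width: 0.998
```

Call:
carry_out([
  [1,0,0,0.12,0,0,0],
  [1,0,0,0.12,0,0,0],
  [1,0,0,0.12,0,0,0],
  [1,0,0,0.12,0,0,0],
])

```text
time: 2.9
tool_pos: [0.4793, -0.3912, 0.0823]
tool_rot: [0.0, -0.0, 1.0, 0.0]
contact_force: [-0.8, -0.2, -0.5]
gripper_width: 0.998
```

```bash
python3 - <<'E'
from h import *
s=pose(); ci=manip.camera_info("wrist"); f=manip.grab_frame("wrist"); cv2.imwrite("pics/w2.png",f[:,:,::-1])
K,E=ci["intrinsics"],ci["extrinsics"]; p=K@(E[:3,:3]@np.array([.478,-.392,.015])+E[:3,3]); u,v=(p[:2]/p[2]).astype(int);print(u,v)
r=blob(np.ascontiguousarray(f),PINK,(max(u-45,0),max(v-45,0),u+45,min(v+45,400))); q=ray(ci,r[0],r[1],.015)
print(np.round(r,1),q.round(4),r[2]*p[2]/283,"togo",togo(s,[q[0],q[1],0.001]).round(4))
E
```

```text
t 2.9 tcp [ 0.4793 -0.3912  0.0823] q [ 0.e+00 -2.e-04  1.e+00  1.e-04] F [-0.85 -0.21 -0.47] w 0.998 J [-0.8   0.17  1.74  0.    1.23 -2.38]
315 206
[315.6 207.3  13.6 564. ] [ 0.4786 -0.3917  0.015 ] 0.010685869386566458 togo [ 0.0018 -0.0015  0.2032]
```

View pics/w2.png

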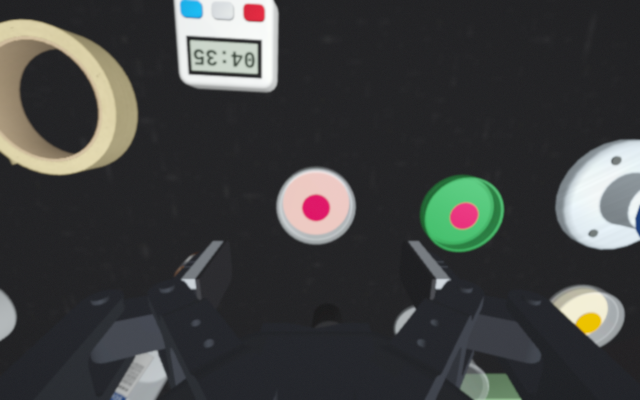

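The dish is at (315,207), midway between the fingers, and the position agrees with the earlier ones within 1 mm. Descending, then closing.

Call:
carry_out([
  [1,0,-0.001,0.06,0,0,0],
  [1,0,-0.001,0.12,0,0,0],
  [1,0,-0.001,0.16,0,0,0],
  [1,0,-0.001,0.19,0,0,0],
  [1,0,-0.001,0.202,0,0,0],
  [1,0,-0.001,0.202,0,0,0],
  [1,0,-0.001,0.202,0,0,0],
])

```text
time: 3.53
tool_pos: [0.4795, -0.3938, 0.0022]
tool_rot: [0.001, 0.001, 1.0, -0.001]
contact_force: [0.6, -0.1, -0.2]
gripper_width: 0.997
```

Call:
carry_out([
  [0.6,0,0,0,0,0,0],
  [0.6,0,0,0,0,0,0],
  [0.5,0,0,0,0,0,0],
  [0.5,0,0,0,0,0,0],
  [0.5,0,0,0,0,0,0],
  [0.5,0,0,0,0,0,0],
  [0.5,0,0,0,0,0,0],
  [0.5,0,0,0,0,0,0],
])

```text
time: 4.2
tool_pos: [0.4798, -0.3943, 0.0028]
tool_rot: [0.001, 0.001, 1.0, -0.001]
contact_force: [0.2, -0.2, 5.5]
gripper_width: 0.676
```

Call:
carry_out([
  [0.5,0,0,-0.01,0,0,0],
  [0.5,0,0,-0.03,0,0,0],
  [0.5,0,0,-0.08,0,0,0],
  [0.5,0,0,-0.16,0,0,0],
  [0.5,0,0,-0.24,0,0,0],
  [0.5,0,0,-0.32,0,0,0],
  [0.5,0,0,-0.35,0,0,0],
  [0.5,0,0,-0.35,0,0,0],
])

```text
time: 4.87
tool_pos: [0.4805, -0.395, 0.1458]
tool_rot: [0.003, 0.001, 1.0, -0.003]
contact_force: [0.5, -0.1, 0.0]
gripper_width: 0.678
```

```bash
python3 - <<'E'
from h import *
s=pose(); a=manip.grab_frame("wrist");b=manip.grab_frame("scene"); ci=manip.camera_info("scene")
K,E=ci["intrinsics"],ci["extrinsics"]; p=K@(E[:3,:3]@s["tool_pos"]+E[:3,3]); u,v=(p[:2]/p[2]).astype(int);print(u,v)
c=b[max(v-75,0):v+45,u-90:u+90]; c=cv2.resize(c,None,fx=2.6,fy=2.6,interpolation=cv2.INTER_CUBIC)
a=a[120:400,160:480]; h=max(a.shape[0],c.shape[0]); o=np.zeros((h,a.shape[1]+c.shape[1],3),np.uint8); o[:a.shape[0],:a.shape[1]]=a;o[:c.shape[0],a.shape[1]:]=c
cv2.imwrite("pics/g1.png",o[:,:,::-1])
E
```

```text
t 4.87 tcp [ 0.4805 -0.395   0.1458] q [ 3.0e-03  9.0e-04  1.0e+00 -3.1e-03] F [ 0.55 -0.1   0.  ] w 0.678 J [-0.81  0.11  1.7   0.    1.32 -2.38]
384 167
```

View pics/g1.png

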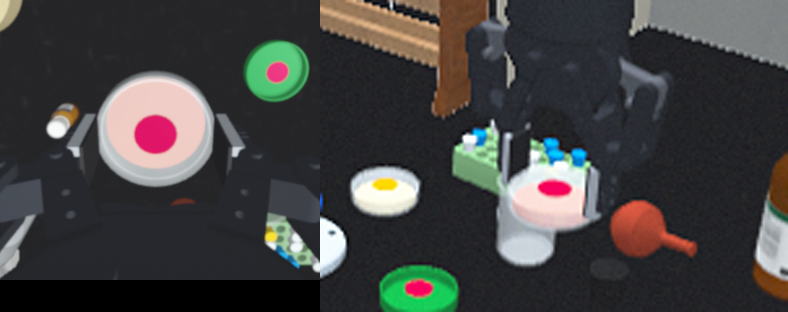

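Pink dish held (sticker at wrist pixel (315,254)), looking level. I'll measure its offset from the TCP and the way to the seat.

```bash
python3 - <<'E'
from h import *
s=pose(); ci=manip.camera_info("wrist"); f=manip.grab_frame("wrist")
m=((f[...,0].astype(int)-f[...,1]>120)&(f[...,2]>60)).astype(np.uint8)
r=blob(f,PINK,(280,215,350,290)); q=ray(ci,r[0],r[1],s["tool_pos"][2]+.0122); off=q-s["tool_pos"]
c=cv2.minEnclosingCircle(cv2.findNonZero(((cv2.cvtColor(f,cv2.COLOR_RGB2GRAY)>90)[190:310,255:378]).astype(np.uint8)))
print(np.round(r,1),off.round(4)); 
depth=(ci["extrinsics"][:3,:3]@q+ci["extrinsics"][:3,3])[2]; print("sticker radius m",r[2]*depth/283, (r[3]/np.pi)**.5*depth/283)
t=np.array([.471,-.150,0])-off; t[2]=.1458; print("target",t,togo(s,t).round(3))
E
```

```text
t 4.97 tcp [ 0.4782 -0.3927  0.1399] q [-2.e-04  9.e-04  1.e+00  2.e-04] F [-0.23  0.18 -0.47] w 0.678 J [-0.81  0.11  1.71 -0.    1.32 -2.38]
[ 315.   254.    21.2 1297. ] [-0.0008 -0.0009  0.0122]
sticker radius m 0.01087467098046304 0.010416046028491029
target [ 0.47181097 -0.14906766  0.1458    ] [ 0.017  0.609 -0.015]
```

Call:
carry_out([
  [0.5,0.015,0.1,0,0,0,0],
  [0.5,0.015,0.2,0,0,0,0],
  [0.5,0.015,0.28,0,0,0,0],
  [0.5,0.015,0.32,0,0,0,0],
  [0.5,0.015,0.32,0,0,0,0],
  [0.5,0.015,0.32,0,0,0,0],
  [0.5,0.015,0.32,0,0,0,0],
])

```text
time: 5.6
tool_pos: [0.4725, -0.2657, 0.1397]
tool_rot: [-0.001, 0.001, 1.0, 0.0]
contact_force: [0.0, 0.5, 0.0]
gripper_width: 0.676
```

```bash
python3 - <<'E'
from h import *
s=pose(); ci=manip.camera_info("wrist"); f=manip.grab_frame("wrist"); cv2.imwrite("pics/w3.png",f[:,:,::-1])
K,E=ci["intrinsics"],ci["extrinsics"]; p=K@(E[:3,:3]@np.array([.471,-.15,.05])+E[:3,3]); print((p[:2]/p[2]).round())
r=blob(f,PINK,(280,215,350,290)); q=ray(ci,r[0],r[1],s["tool_pos"][2]+.0122); print("dish off",(q-s["tool_pos"]).round(4))
m=((f[...,2].astype(int)-f[...,0]>50)*255).astype(np.uint8); m[:, :380]=0; m[300:]=0
ct=max(cv2.findContours(m,0,1)[0],key=cv2.contourArea); e=cv2.fitEllipse(cv2.convexHull(ct)); print(e, "r",max(e[1])/2*p[2]/283); w=ray(ci,*e[0],.05); print("seat",w.round(4),"togo",togo(s,s["tool_pos"]+w-q).round(4))
E
```

```text
t 5.6 tcp [ 0.4725 -0.2657  0.1397] q [-5.0e-04  1.1e-03  1.0e+00  0.0e+00] F [0.03 0.47 0.04] w 0.676 J [-0.65 -0.07  1.89 -0.    1.32 -2.22]
[451. 198.]
dish off [-0.0008 -0.0009  0.0122]
((451.8577880859375, 198.1934051513672), (60.1020393371582, 66.70711517333984), 66.09149932861328) r 0.028646260906810987
seat [ 0.4708 -0.1493  0.05  ] togo [0.0027 0.2932 0.2547]
```

View pics/w3.png

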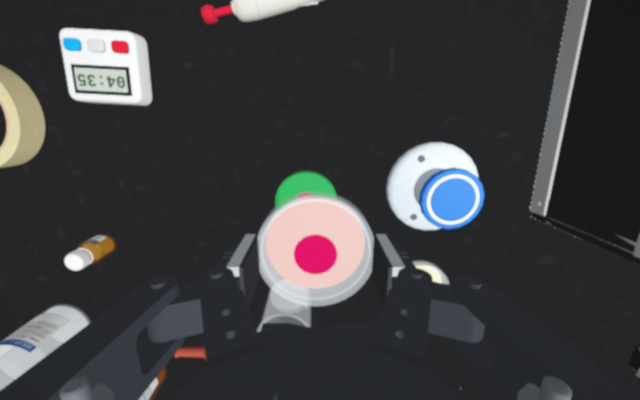

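Call:
carry_out([
  [0.5,0.003,0.1,0,0,0,0],
  [0.5,0.003,0.2,0,0,0,0],
  [0.5,0.003,0.27,0,0,0,0],
  [0.5,0.003,0.294,0.03,0,0,0],
  [0.5,0.003,0.294,0.1,0,0,0],
  [0.5,0.003,0.294,0.16,0,0,0],
  [0.5,0.003,0.294,0.19,0,0,0],
  [0.5,0.003,0.294,0.2,0,0,0],
])

```text
time: 6.32
tool_pos: [0.4699, -0.1475, 0.0573]
tool_rot: [-0.003, 0.002, 1.0, 0.001]
contact_force: [-0.8, 0.2, -0.5]
gripper_width: 0.678
```

Call:
carry_out([
  [0.5,0,0,0,0,0,0],
  [0.5,0,0,0,0,0,0],
  [0.5,0,0,0,0,0,0],
])

```text
time: 6.57
tool_pos: [0.473, -0.1485, 0.0621]
tool_rot: [0.001, 0.001, 1.0, -0.001]
contact_force: [0.1, 0.2, -0.2]
gripper_width: 0.679
```

```bash
python3 - <<'E'
from h import *
s=pose(); print(togo(s,[.4717,-.1485,.0528]).round(4))
b=manip.grab_frame("scene")
c=cv2.resize(b[110:230,210:370],None,fx=4,fy=4,interpolation=cv2.INTER_CUBIC)
cv2.imwrite("pics/p1.png",c[:,:,::-1])
E
```

```text
t 6.57 tcp [ 0.473  -0.1485  0.0621] q [ 1.2e-03  1.2e-03  1.0e+00 -7.0e-04] F [ 0.11  0.18 -0.18] w 0.679 J [-0.45 -0.09  2.05 -0.    1.18 -2.02]
[ 0.0033 -0.0001  0.0232]
```

View pics/p1.png

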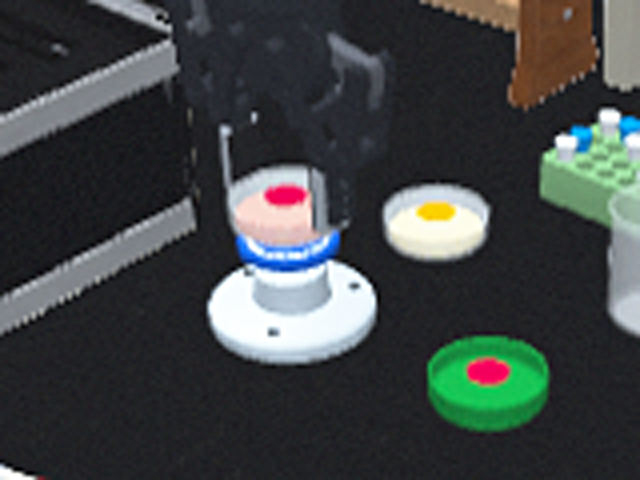

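The dish hovers over the seat at crop pixel (285,205), well centred. Lowering until it touches.

Call:
carry_out([
  [0.5,0.003,0,0.008,0,0,0],
  [0.5,0.003,0,0.014,0,0,0],
  [0.5,0.003,0,0.018,0,0,0],
  [0.5,0.003,0,0.021,0,0,0],
  [0.5,0.003,0,0.021,0,0,0],
  [0.5,0.003,0,0.021,0,0,0],
  [0.5,0.003,0,0.021,0,0,0],
])

```text
time: 7.2
tool_pos: [0.4707, -0.1475, 0.0524]
tool_rot: [0.0, 0.001, 1.0, -0.0]
contact_force: [-1.2, 0.0, 1.7]
gripper_width: 0.678
```

Call:
carry_out([
  [0.75,0,0,0,0,0,0],
  [0.8,0,0,0,0,0,0],
  [0.9,0,0,0,0,0,0],
  [1,0,0,0,0,0,0],
  [1,0,0,0,0,0,0],
  [1,0,0,0,0,0,0],
])

```text
time: 7.7
tool_pos: [0.4705, -0.1474, 0.052]
tool_rot: [-0.0, 0.001, 1.0, 0.0]
contact_force: [-0.0, -0.2, -0.6]
gripper_width: 1.0
```

Call:
carry_out([
  [1,0,0,-0.03,0,0,0],
  [1,0,0,-0.08,0,0,0],
  [1,0,0,-0.14,0,0,0],
  [1,0,0,-0.16,0,0,0],
  [0,0,0,-0.16,0,0,0],
  [0,0,0,-0.16,0,0,0],
  [0,0,0,-0.16,0,0,0],
  [0,0,0,-0.16,0,0,0],
])

```text
time: 8.37
tool_pos: [0.4696, -0.1469, 0.1145]
tool_rot: [-0.001, 0.001, 1.0, 0.001]
contact_force: [-0.9, 0.5, -0.2]
gripper_width: 0.453
```

Call:
carry_out([
  [0,0,0,0,0,0,0],
  [0,0,0,0,0,0,0],
  [0,0,0,0,0,0,0],
  [0,0,0,0,0,0,0],
  [0,0,0,0,0,0,0],
])

```text
time: 8.78
tool_pos: [0.4706, -0.1474, 0.116]
tool_rot: [-0.0, 0.001, 1.0, 0.0]
contact_force: [-0.1, -0.4, 1.2]
gripper_width: -0.001
```

```bash
cat > chk.py <<'E'
from h import *
import sys
z,hue,name=float(sys.argv[1]),{"p":PINK,"y":YEL}[sys.argv[2]],sys.argv[3]
s=pose(); 
for n in("wrist","top","scene"):
    ci=manip.camera_info(n); f=manip.grab_frame(n); cv2.imwrite(f"pics/{name}_{n}.png",f[:,:,::-1])
    K,E=ci["intrinsics"],ci["extrinsics"]; p=K@(E[:3,:3]@np.array([.471,-.149,z])+E[:3,3]); u,v=(p[:2]/p[2]).astype(int)
    d=45 if n=="wrist" else 15
    try: r=blob(f,hue,(max(u-d,0),max(v-d,0),u+d,min(v+d,400))); q=ray(ci,r[0],r[1],z); print(n,np.round(r,1),q.round(4),"r",round(r[2]*p[2]/K[0,0],4)); print("togo",togo(s,q).round(4))
    except Exception as e: print(n,"none",u,v)
E
python3 chk.py .065 p c1
```

```text
t 8.78 tcp [ 0.4706 -0.1474  0.116 ] q [-1.e-04  9.e-04  1.e+00  0.e+00] F [-0.07 -0.4   1.19] w -0.001 J [-0.45 -0.17  2.02 -0.    1.29 -2.02]
wrist [315.1 213.8  14.6 637. ] [ 0.4696 -0.1483  0.065 ] r 0.0106
togo [ 0.0024 -0.0023  0.1274]
top [260.1 186.6   4.8  71. ] [ 0.4688 -0.1491  0.065 ] r 0.0104
togo [ 0.0044 -0.0044  0.1274]
scene [280.1 162.6   5.   46. ] [ 0.4688 -0.1492  0.065 ] r 0.0104
togo [ 0.0044 -0.0046  0.1274]
```

Call:
carry_out([
  [0,0.003,-0.003,0.05,0,0,0],
  [0,0.003,-0.003,0.09,0,0,0],
  [0,0.003,-0.003,0.11,0,0,0],
  [0,0.003,-0.003,0.118,0,0,0],
  [0,0.003,-0.003,0.12,0,0,0],
  [0,0.003,-0.003,0.12,0,0,0],
  [0,0.003,-0.003,0.12,0,0,0],
])

```text
time: 9.52
tool_pos: [0.4701, -0.1489, 0.0691]
tool_rot: [0.001, 0.001, 1.0, -0.0]
contact_force: [0.2, 0.3, -0.1]
gripper_width: 0.001
```

Call:
carry_out([
  [0,0,0,0.005,0,0,0],
  [0,0,0,0.01,0,0,0],
  [0,0,0,0.014,0,0,0],
  [0,0,0,0.018,0,0,0],
  [0,0,0,0.018,0,0,0],
  [0,0,0,0.018,0,0,0],
  [0,0,0,0.018,0,0,0],
])

```text
time: 10.1
tool_pos: [0.47, -0.1489, 0.0616]
tool_rot: [0.001, 0.001, 1.0, -0.0]
contact_force: [1.5, -0.3, 4.4]
gripper_width: 0.0
```

Call:
carry_out([
  [0,0,0,0.004,0,0,0],
  [0,0,0,0.007,0,0,0],
  [0,0,0,0.007,0,0,0],
  [0,0,0,0.007,0,0,0],
  [0,0,0,0.007,0,0,0],
])

```text
time: 10.52
tool_pos: [0.47, -0.1489, 0.059]
tool_rot: [0.001, 0.001, 1.0, -0.0]
contact_force: [-0.8, 0.7, 6.1]
gripper_width: 0.003
```

Call:
carry_out([
  [0,0,0,-0.005,0,0,0],
  [0,0,0,-0.015,0,0,0],
  [0,0,0,-0.03,0,0,0],
  [0,0,0,-0.08,0,0,0],
  [0,0,0,-0.16,0,0,0],
  [0,0,0,-0.2,0,0,0],
  [0,0,0,-0.2,0,0,0],
  [0,0,0,-0.2,0,0,0],
])

```text
time: 11.18
tool_pos: [0.4694, -0.1486, 0.1385]
tool_rot: [0.0, 0.001, 1.0, -0.0]
contact_force: [0.5, -0.1, -0.8]
gripper_width: -0.001
```

```bash
python3 chk.py .065 p c2; python3 - <<'E'
from h import *
c=cv2.resize(cv2.imread("pics/c2_scene.png")[130:220,230:350],None,fx=3.3,fy=3.3,interpolation=cv2.INTER_CUBIC)
a=cv2.imread("pics/c2_wrist.png")[100:397,170:560]; cv2.imwrite("pics/c2.png",np.hstack([a,c[:297,:396]]))
E
```

```text
t 11.18 tcp [ 0.4694 -0.1486  0.1385] q [ 3.e-04  9.e-04  1.e+00 -2.e-04] F [ 0.52 -0.06 -0.85] w -0.001 J [-0.46 -0.2   2.01 -0.    1.33 -2.03]
wrist [317.  205.1  13.1 527. ] [ 0.4688 -0.148   0.065 ] r 0.0106
togo [0.0015 0.0015 0.1838]
top [260.  186.6   4.8  74. ] [ 0.4688 -0.1489  0.065 ] r 0.0103
togo [ 0.0015 -0.0006  0.1838]
scene [279.8 162.9   5.1  44. ] [ 0.4676 -0.1495  0.065 ] r 0.0106
togo [ 0.0046 -0.0021  0.1838]
```

View pics/c2.png

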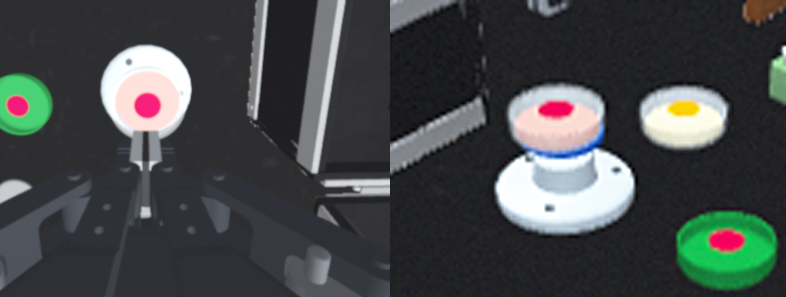

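The left half (wrist) shows the pink dish on the foot, sticker at crop (147,105). The right half (scene) shows it flat but perhaps slightly off to the left. I'll recheck the centring per camera, using the disc inside the white ring.

```bash
python3 - <<'E'
from h import *
def inner(n,fn,box):
    f=cv2.imread(fn)[:,:,::-1].astype(int); x0,y0,x1,y1=box; c=f[y0:y1,x0:x1]
    c=cv2.resize(c.astype(np.uint8),None,fx=8,fy=8,interpolation=cv2.INTER_CUBIC).astype(int)
    m=((c[...,2]-c[...,0])>95).astype(np.uint8); k,l,s,ce=cv2.connectedComponentsWithStats(m)
    for i in range(1,k):
        if s[i,4]>3000:
            e=cv2.fitEllipse(max(cv2.findContours((l==i).astype(np.uint8),0,1)[0],key=cv2.contourArea)); u,v=(e[0][0]+.5)/8-.5+x0,(e[0][1]+.5)/8-.5+y0
            print(n,fn,round(u,2),round(v,2),np.round(np.array(e[1])/8,1), ray(manip.camera_info(n),u,v,.05).round(4) if n!="wrist" else "")
inner("top","pics/top0.png",(243,170,280,205)); inner("scene","pics/scene0.png",(262,158,300,182))
# white foot outline, current pictures
for n,box in(("top",(240,165,290,220)),("scene",(255,150,310,205)),("wrist",(250,130,380,250))):
    f=cv2.imread(f"pics/c2_{n}.png"); g=f[...,:3].min(2); x0,y0,x1,y1=box
    m=np.zeros_like(g); m[y0:y1,x0:x1]=(g[y0:y1,x0:x1]>120)*255
    ct=max(cv2.findContours(m,0,1)[0],key=cv2.contourArea); print(n,"foot bbox",cv2.boundingRect(ct),cv2.fitEllipse(cv2.convexHull(ct)))
    e=cv2.fitEllipse(cv2.convexHull(ct)); print(ray(manip.camera_info(n),*e[0],.013).round(4))
E
```

```text
top pics/top0.png 261.69 187.68 [23.2 23.9] [ 0.4705 -0.1505  0.05  ]
top pics/top0.png 261.49 187.28 [16.  16.7] [ 0.4714 -0.15    0.05  ]
scene pics/scene0.png 281.59 169.61 [15.7 26.2] [ 0.468  -0.1532  0.05  ]
top foot bbox (245, 175, 39, 37) ((263.78057861328125, 192.7729034423828), (37.13517761230469, 39.86085891723633), 86.5649185180664)
[ 0.4688 -0.1505  0.013 ]
scene foot bbox (262, 156, 42, 45) ((281.6252746582031, 178.4313201904297), (44.822940826416016, 46.78729248046875), 140.09072875976562)
[ 0.4833 -0.1351  0.013 ]
wrist foot bbox (271, 145, 91, 105) ((315.0554504394531, 195.27304077148438), (89.80530548095703, 105.90616607666016), 7.845706939697266)
[ 0.4722 -0.1488  0.013 ]
```

The pink dish sits about 2 mm off the seat centre, consistent across the cameras and near the calibration limit. That's acceptable. Now to the yellow dish.

Call:
carry_out([
  [1,-0.09,-0.005,0,0,0,0],
  [1,-0.18,-0.009,0,0,0,0],
  [1,-0.26,-0.009,0,0,0,0],
  [1,-0.286,-0.009,0.05,0,0,0],
  [1,-0.286,-0.009,0.12,0,0,0],
  [1,-0.286,-0.009,0.15,0,0,0],
  [1,-0.286,-0.009,0.15,0,0,0],
  [1,-0.286,-0.009,0.15,0,0,0],
])

```text
time: 12.0
tool_pos: [0.5821, -0.1519, 0.0762]
tool_rot: [-0.002, 0.001, 1.0, 0.001]
contact_force: [-0.2, -0.5, 0.4]
gripper_width: 0.999
```

Call:
carry_out([
  [1,0,0,0,0,0,0],
  [1,0,0,0,0,0,0],
  [1,0,0,0,0,0,0],
])

```text
time: 12.25
tool_pos: [0.5846, -0.1529, 0.08]
tool_rot: [0.001, 0.001, 1.0, -0.001]
contact_force: [-0.1, -0.6, 0.8]
gripper_width: 1.001
```

```bash
python3 - <<'E'
from h import *
s=pose(); ci=manip.camera_info("wrist"); f=manip.grab_frame("wrist"); cv2.imwrite("pics/w5.png",f[:,:,::-1])
K,E=ci["intrinsics"],ci["extrinsics"]; p=K@(E[:3,:3]@np.array([.584,-.152,.015])+E[:3,3]); u,v=(p[:2]/p[2]).astype(int);print(u,v)
r=blob(f,YEL,(max(u-45,0),max(v-45,0),u+45,min(v+45,400))); q=ray(ci,r[0],r[1],.015)
print(np.round(r,1),q.round(4),r[2]*p[2]/283,"togo",togo(s,[q[0],q[1],0.0035]).round(4))
E
```

```text
t 12.25 tcp [ 0.5846 -0.1529  0.08  ] q [ 1.4e-03  1.0e-03  1.0e+00 -6.0e-04] F [-0.14 -0.59  0.83] w 1.001 J [-0.38  0.14  1.78 -0.    1.21 -1.95]
317 208
[316.4 208.1  13.7 576. ] [ 0.584  -0.1529  0.015 ] 0.01065748594877389 togo [0.002  0.0002 0.1913]
```

View pics/w5.png

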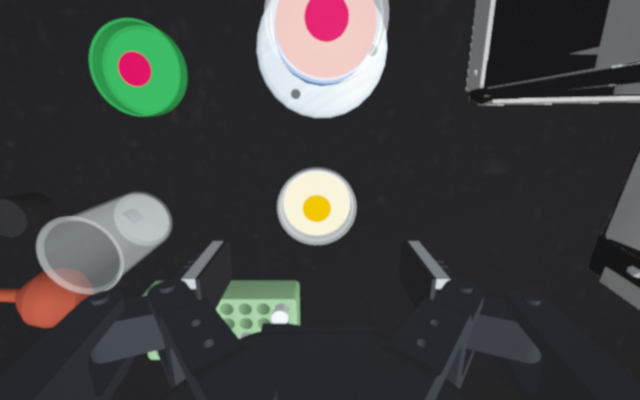

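Yellow dish at (316,208), centred between the fingers, and nothing is in the fingers' way. Grasping.

Call:
carry_out([
  [1,0.001,0,0.06,0,0,0],
  [1,0.001,0,0.12,0,0,0],
  [1,0.001,0,0.155,0,0,0],
  [1,0.001,0,0.18,0,0,0],
  [1,0.001,0,0.191,0,0,0],
  [1,0.001,0,0.191,0,0,0],
  [1,0.001,0,0.191,0,0,0],
])

```text
time: 12.88
tool_pos: [0.584, -0.1527, 0.0025]
tool_rot: [0.001, 0.001, 1.0, -0.0]
contact_force: [0.4, -1.0, -0.4]
gripper_width: 1.0
```

Call:
carry_out([
  [0.6,0,0,0,0,0,0],
  [0.6,0,0,0,0,0,0],
  [0.5,0,0,0,0,0,0],
  [0.5,0,0,0,0,0,0],
  [0.5,0,0,0,0,0,0],
  [0.5,0,0,0,0,0,0],
  [0.5,0,0,0,0,0,0],
  [0.5,0,0,0,0,0,0],
])

```text
time: 13.55
tool_pos: [0.585, -0.153, 0.0038]
tool_rot: [0.002, 0.001, 1.0, -0.001]
contact_force: [-0.7, -0.4, 5.9]
gripper_width: 0.673
```

Force of 5.9 N suggests the tips touch the worktop. I'll regrasp about 2.5 mm higher so the tips stay clear of the pink lid when stacking.

Call:
carry_out([
  [0.8,0,0,0,0,0,0],
  [0.8,0,0,-0.006,0,0,0],
  [0.8,0,0,-0.006,0,0,0],
  [0.5,0,0,-0.006,0,0,0],
  [0.5,0,0,-0.006,0,0,0],
  [0.5,0,0,-0.006,0,0,0],
  [0.5,0,0,-0.006,0,0,0],
  [0.5,0,0,-0.006,0,0,0],
])

```text
time: 14.22
tool_pos: [0.5839, -0.1526, 0.0048]
tool_rot: [0.0, 0.001, 1.0, -0.0]
contact_force: [0.4, -0.1, 5.1]
gripper_width: 0.674
```

Call:
carry_out([
  [0.5,0,0,-0.01,0,0,0],
  [0.5,0,0,-0.03,0,0,0],
  [0.5,0,0,-0.08,0,0,0],
  [0.5,0,0,-0.16,0,0,0],
  [0.5,0,0,-0.24,0,0,0],
  [0.5,0,0,-0.3,0,0,0],
  [0.5,0,0,-0.32,0,0,0],
  [0.5,0,0,-0.32,0,0,0],
])

```text
time: 14.88
tool_pos: [0.585, -0.1531, 0.1353]
tool_rot: [0.003, 0.001, 1.0, -0.001]
contact_force: [0.5, 0.7, -0.3]
gripper_width: 0.673
```

Call:
carry_out([
  [0.5,0,0,0,0,0,0],
  [0.5,0,0,0,0,0,0],
  [0.5,0,0,0,0,0,0],
])

```text
time: 15.13
tool_pos: [0.5818, -0.1518, 0.1292]
tool_rot: [-0.002, 0.001, 1.0, 0.001]
contact_force: [-0.4, -1.0, -0.3]
gripper_width: 0.674
```

```bash
python3 - <<'E'
from h import *
s=pose(); ci=manip.camera_info("wrist"); f=manip.grab_frame("wrist"); cv2.imwrite("pics/w6.png",f[:,:,::-1])
r=blob(f,YEL,(275,205,355,295)); q=ray(ci,r[0],r[1],s["tool_pos"][2]+.0095); K,E=ci["intrinsics"],ci["extrinsics"]; d=(E[:3,:3]@q+E[:3,3])[2]
print(np.round(r,1),"dish off",(q-s["tool_pos"]).round(4),r[2]*d/283,(r[3]/np.pi)**.5*d/283)
g=np.array([.469,-.149,.065]); p=K@(E[:3,:3]@g+E[:3,3]); u,v=(p[:2]/p[2]).astype(int); print(u,v)
r=blob(f,PINK,(u-45,max(v-45,0),u+45,v+45)); w=ray(ci,r[0],r[1],.065); print("pink",np.round(r,1),w.round(4),"togo",togo(s,s["tool_pos"]+w-q).round(4))
E
```

```text
t 15.13 tcp [ 0.5818 -0.1518  0.1292] q [-2.2e-03  9.0e-04  1.0e+00  8.0e-04] F [-0.4  -1.04 -0.31] w 0.674 J [-0.38  0.08  1.76 -0.    1.31 -1.95]
[ 315.1  256.2   20.8 1250. ] dish off [ 0.0019 -0.0008  0.0095] 0.01088002673493798 0.01045903201850655
320 48
pink [321.6  47.7  17.7 902. ] [ 0.4682 -0.1482  0.065 ] togo [0.2879 0.0105 0.1856]
```

Call:
carry_out([
  [0.5,0,0,0,0,0,0],
  [0.5,0,0,0,0,0,0],
  [0.5,0,0,0,0,0,0],
  [0.5,0,0,0,0,0,0],
  [0.5,0,0,0,0,0,0],
  [0.5,0,0,0,0,0,0],
])

```text
time: 15.68
tool_pos: [0.5834, -0.1525, 0.1322]
tool_rot: [0.0, 0.001, 1.0, -0.0]
contact_force: [-0.6, -0.3, -0.9]
gripper_width: 0.674
```

```bash
cat > rel.py <<'E'
from h import *
s=pose(); ci=manip.camera_info("wrist"); f=manip.grab_frame("wrist"); cv2.imwrite("pics/rel.png",f[:,:,::-1])
r=blob(f,YEL,(275,205,355,295)); q=ray(ci,r[0],r[1],s["tool_pos"][2]+.0102); K,E=ci["intrinsics"],ci["extrinsics"]
print(np.round(r,1),"dish off",(q-s["tool_pos"]).round(4))
g=np.array([.469,-.149,.065]); p=K@(E[:3,:3]@g+E[:3,3]); u,v=(p[:2]/p[2]).astype(int); print(u,v)
r=blob(f,PINK,(u-45,max(v-45,0),u+45,v+45)); w=ray(ci,r[0],r[1],.065); print("pink",np.round(r,1),w.round(4),"togo",togo(s,s["tool_pos"]+w-q).round(4))
E
python3 rel.py
```

```text
t 15.68 tcp [ 0.5834 -0.1525  0.1322] q [ 1.e-04  9.e-04  1.e+00 -0.e+00] F [-0.6  -0.27 -0.91] w 0.674 J [-0.38  0.08  1.75  0.    1.31 -1.95]
[ 315.2  256.2   20.8 1249. ] dish off [ 0.0015 -0.0008  0.0102]
321 46
pink [322.6  45.4  17.6 888. ] [ 0.4682 -0.1481  0.065 ] togo [0.2917 0.0123 0.1934]
```

Call:
carry_out([
  [0.5,0.07,0.003,0,0,0,0],
  [0.5,0.15,0.006,0,0,0,0],
  [0.5,0.22,0.009,0,0,0,0],
  [0.5,0.27,0.011,0,0,0,0],
  [0.5,0.289,0.011,0,0,0,0],
  [0.5,0.289,0.011,0.04,0,0,0],
  [0.5,0.289,0.011,0.09,0,0,0],
  [0.5,0.289,0.011,0.12,0,0,0],
])

```text
time: 16.4
tool_pos: [0.4677, -0.1478, 0.0831]
tool_rot: [-0.0, 0.001, 1.0, 0.0]
contact_force: [0.3, -0.5, 0.0]
gripper_width: 0.672
```

Call:
carry_out([
  [0.5,0,0,0,0,0,0],
  [0.5,0,0,0,0,0,0],
  [0.5,0,0,0,0,0,0],
  [0.5,0,0,0,0,0,0],
  [0.5,0,0,0,0,0,0],
  [0.5,0,0,0,0,0,0],
  [0.5,0,0,0,0,0,0],
  [0.5,0,0,0,0,0,0],
])

```text
time: 17.07
tool_pos: [0.468, -0.1479, 0.0844]
tool_rot: [0.0, 0.001, 1.0, -0.0]
contact_force: [1.0, 0.3, -0.3]
gripper_width: 0.673
```

```bash
python3 chk.py .0945 y c3;  python3 - <<'E'
from h import *
s=pose(); print(togo(s,[.4675,-.1477,.0695]).round(4))
E
```

```text
t 17.07 tcp [ 0.468  -0.1479  0.0844] q [ 3.e-04  9.e-04  1.e+00 -1.e-04] F [ 0.96  0.34 -0.33] w 0.673 J [-0.46 -0.13  2.05 -0.    1.22 -2.03]
wrist [ 315.1  256.2   20.7 1247. ] [ 0.4695 -0.1488  0.0945] r 0.0108
togo [-0.0037 -0.0022 -0.0251]
top [258.3 184.5   4.1  40. ] [ 0.4649 -0.1498  0.0945] r 0.0085
togo [ 0.0077 -0.0048 -0.0251]
scene [279.1 150.4   5.1  47. ] [ 0.4678 -0.1497  0.0945] r 0.0104
togo [ 0.0005 -0.0046 -0.0251]
t 17.22 tcp [ 0.4678 -0.1478  0.0842] q [ 0.e+00  9.e-04  1.e+00 -0.e+00] F [ 0.08 -0.22  0.15] w 0.675 J [-0.46 -0.13  2.05 -0.    1.22 -2.03]
[0.0007 0.0003 0.0367]
```

Call:
carry_out([
  [0.5,0,0,0.01,0,0,0],
  [0.5,0,0,0.02,0,0,0],
  [0.5,0,0,0.028,0,0,0],
  [0.5,0,0,0.033,0,0,0],
  [0.5,0,0,0.035,0,0,0],
  [0.5,0,0,0.035,0,0,0],
  [0.5,0,0,0.035,0,0,0],
  [0.5,0,0,0.035,0,0,0],
])

```text
time: 17.88
tool_pos: [0.4679, -0.1479, 0.0702]
tool_rot: [0.0, 0.001, 1.0, -0.0]
contact_force: [-0.1, -0.6, -0.9]
gripper_width: 0.673
```

Not quite touching yet; lower slightly more.

Call:
carry_out([
  [0.5,0,0,0.002,0,0,0],
  [0.5,0,0,0.004,0,0,0],
  [0.5,0,0,0.004,0,0,0],
  [0.5,0,0,0.004,0,0,0],
])

```text
time: 18.22
tool_pos: [0.468, -0.1479, 0.0689]
tool_rot: [0.0, 0.001, 1.0, -0.0]
contact_force: [-0.2, -1.0, 2.4]
gripper_width: 0.675
```

Contact (2.4 N). Releasing, backing off, shutting the fingers.

Call:
carry_out([
  [0.75,0,0,0,0,0,0],
  [0.8,0,0,0,0,0,0],
  [0.9,0,0,0,0,0,0],
  [1,0,0,0,0,0,0],
  [1,0,0,0,0,0,0],
  [1,0,0,0,0,0,0],
])

```text
time: 18.72
tool_pos: [0.4677, -0.1478, 0.0684]
tool_rot: [-0.0, 0.001, 1.0, 0.0]
contact_force: [0.2, -0.7, 0.3]
gripper_width: 1.0
```

Call:
carry_out([
  [1,0,0,-0.03,0,0,0],
  [1,0,0,-0.08,0,0,0],
  [1,0,0,-0.14,0,0,0],
  [1,0,0,-0.16,0,0,0],
  [0,0,0,-0.16,0,0,0],
  [0,0,0,-0.16,0,0,0],
  [0,0,0,-0.16,0,0,0],
  [0,0,0,-0.16,0,0,0],
])

```text
time: 19.38
tool_pos: [0.4668, -0.1473, 0.1308]
tool_rot: [-0.001, 0.001, 1.0, 0.001]
contact_force: [-0.0, 1.0, -0.3]
gripper_width: 0.456
```

Call:
carry_out([
  [0,0,0,0,0,0,0],
  [0,0,0,0,0,0,0],
  [0,0,0,0,0,0,0],
  [0,0,0,0,0,0,0],
  [0,0,0,0,0,0,0],
])

```text
time: 19.8
tool_pos: [0.4677, -0.1478, 0.1324]
tool_rot: [-0.0, 0.001, 1.0, 0.0]
contact_force: [-1.1, 0.3, 0.2]
gripper_width: 0.004
```

```bash
python3 chk.py .080 y c4
```

```text
t 19.8 tcp [ 0.4677 -0.1478  0.1324] q [-1.e-04  9.e-04  1.e+00  1.e-04] F [-1.12  0.26  0.23] w 0.004 J [-0.46 -0.19  2.02  0.    1.32 -2.03]
wrist [315.  216.6  14.4 640. ] [ 0.4694 -0.1488  0.08  ] r 0.0106
togo [-0.0043 -0.0025  0.1309]
top [259.4 185.1   4.8  66. ] [ 0.4679 -0.1499  0.08  ] r 0.0101
togo [-0.0004 -0.0053  0.1309]
scene [279.6 156.6   5.1  46. ] [ 0.468  -0.1498  0.08  ] r 0.0105
togo [-0.0007 -0.005   0.1309]
```

Call:
carry_out([
  [0,-0.003,-0.003,0.05,0,0,0],
  [0,-0.003,-0.003,0.09,0,0,0],
  [0,-0.003,-0.003,0.11,0,0,0],
  [0,-0.003,-0.003,0.12,0,0,0],
  [0,-0.003,-0.003,0.12,0,0,0],
  [0,-0.003,-0.003,0.12,0,0,0],
  [0,-0.003,-0.003,0.12,0,0,0],
])

```text
time: 20.53
tool_pos: [0.4697, -0.1493, 0.0856]
tool_rot: [0.001, 0.001, 1.0, -0.0]
contact_force: [0.6, 0.2, -0.4]
gripper_width: -0.003
```

Call:
carry_out([
  [0,0,0,0.005,0,0,0],
  [0,0,0,0.01,0,0,0],
  [0,0,0,0.015,0,0,0],
  [0,0,0,0.02,0,0,0],
  [0,0,0,0.025,0,0,0],
  [0,0,0,0.025,0,0,0],
  [0,0,0,0.025,0,0,0],
  [0,0,0,0.025,0,0,0],
])

```text
time: 21.2
tool_pos: [0.4694, -0.1492, 0.0752]
tool_rot: [0.0, 0.001, 1.0, -0.0]
contact_force: [-0.7, 0.3, 5.5]
gripper_width: -0.0
```

Call:
carry_out([
  [0,0,0,0.002,0,0,0],
  [0,0,0,0.004,0,0,0],
  [0,0,0,0.004,0,0,0],
  [0,0,0,0.004,0,0,0],
])

```text
time: 21.53
tool_pos: [0.4694, -0.1492, 0.0738]
tool_rot: [0.0, 0.001, 1.0, -0.0]
contact_force: [-1.7, -0.2, 7.0]
gripper_width: -0.002
```

Call:
carry_out([
  [0,0,0,-0.005,0,0,0],
  [0,0,0,-0.012,0,0,0],
  [0,0,0,-0.02,0,0,0],
  [0,0,0,-0.04,0,0,0],
  [0,0,0,-0.1,0,0,0],
  [0,0,0,-0.18,0,0,0],
  [0,0,0,-0.25,0,0,0],
  [0,0,0,-0.27,0,0,0],
])

```text
time: 22.2
tool_pos: [0.471, -0.15, 0.1862]
tool_rot: [0.003, 0.001, 1.0, -0.002]
contact_force: [1.0, -0.1, 1.2]
gripper_width: 0.004
```

Call:
carry_out([
  [0,0,0,0,0,0,0],
  [0,0,0,0,0,0,0],
  [0,0,0,0,0,0,0],
  [0,0,0,0,0,0,0],
  [0,0,0,0,0,0,0],
  [0,0,0,0,0,0,0],
])

```text
time: 22.7
tool_pos: [0.4684, -0.1487, 0.1795]
tool_rot: [-0.001, 0.001, 1.0, 0.001]
contact_force: [0.0, -0.1, 0.5]
gripper_width: 0.004
```

```bash
python3 chk.py .080 y c5; python3 - <<'E'
from h import *
c=cv2.resize(cv2.imread("pics/c5_scene.png")[125:215,230:350],None,fx=3.3,fy=3.3,interpolation=cv2.INTER_CUBIC)
a=cv2.imread("pics/c5_wrist.png")[100:397,170:560]; cv2.imwrite("pics/c5.png",np.hstack([a,c[:297,:396]]))
E
```

```text
t 22.7 tcp [ 0.4684 -0.1487  0.1795] q [-1.1e-03  9.0e-04  1.0e+00  5.0e-04] F [ 0.02 -0.1   0.5 ] w 0.004 J [-0.46 -0.24  1.97  0.    1.41 -2.03]
wrist [315.9 198.1  11.9 431. ] [ 0.469  -0.1489  0.08  ] r 0.0106
togo [-0.0021 -0.0007  0.2488]
top [259.3 184.7   4.8  73. ] [ 0.4686 -0.1497  0.08  ] r 0.0103
togo [-0.0012 -0.0026  0.2488]
scene [279.6 156.5   5.1  45. ] [ 0.4681 -0.1497  0.08  ] r 0.0105
togo [ 2.000e-04 -2.700e-03  2.488e-01]
```

View pics/c5.png

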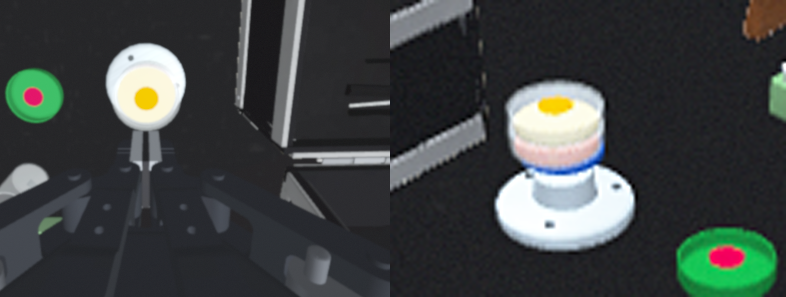

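The yellow dish lies squarely on the pink one on the seat (sticker at crop (146,98) and (555,105)), flat, with the arm clear at z = 0.18. Handing in.

```bash
python3 -c "
from plant import manip
print(manip.job_done())"
```

```text
the job is handed in; nothing more can be done
None
```

I stacked both dishes on the seat in the order asked and handed the job in at about 23 s of the 72 s allowed.

- **Pink dish:** I placed it on the seat, let go, and pressed its lid with the fingers shut. The seat gave about 5–6 mm at 6.1 N.
- **Yellow dish:** I placed it on the pink one, let go, and pressed the stack the same way. It gave about 6 mm at 7.0 N.
- **Final checks:** the three cameras put the yellow sticker at about (0.4685, −0.1495). That is within about 1 mm of where the pink one was. All three agree with the expected 80 mm lid height, so the seat looks sprung back up. The last picture shows the stack lying flat, with the gripper clear at z = 0.18 m.
- **Centring on the seat:** the pink dish looks about 2 mm off the seat centre, roughly the calibration accuracy. I left it, since the dish lay flat there.
- **Disagreements:**
  - The scene camera's seat position differed from the other two cameras by about 3 mm. I put most of that down to it also seeing the disc's side.
  - While gripping the dishes on the worktop I felt about 5–6 N upwards. It came back when I regrasped the yellow dish slightly higher, so I took it to be the closing pads pushing the dish down.

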